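Find the drying rail's balance point and hang it level

ROBOT

A 6-joint arm with a two-finger parallel gripper is mounted at the origin on the work surface. World frame = base frame: x ahead of the robot, y to its left, z up, the work surface at z = 0. Lengths are in m, angles in rad, forces in N, time in s.
With the tool pointing down it reaches from about 0.2 to 0.875 m from the base axis. Payload 3.4 kg.
Tool frame: the origin (TCP) lies at the very end of the fingers, on their centre line; the grasp point (between the pads) lies arm.pinch_z behind it (arm.pinch_z is the distance from the TCP to the grasp point, in m); z points along the fingers, y is the line along which they close (so a half turn about z gives the same grasp; the last joint's range is limited). The gripper opens to 94 mm and grips with 3 to 60 N. Pads are 16 mm wide; open, the fingers measure 119 mm over their backs; the gripper's body (75 mm by 177 mm) begins 78 mm behind the grasp point.
Start: joints at [1.198, 0.276, 1.505, -0, 1.361, -0.121], TCP at [0.143, 0.557, 0.205] pointing down, gripper open.
Joint ranges: [-2.89, 2.89], [-0.75, 2.08], [0.22, 2.7], [-1.18, 4.32], [0.11, 2.71], [-2.7, 2.7]. Speed limits (rad/s): [2.57, 2.57, 3.14, 3.14, 3.14, 3.14].

INTERFACE

Orientations are given as a 3x3 rotation matrix whose columns are the frame's x, y, z axes.
In Python, from station import get_obs, optics, job, arm gives the robot as it stands.
- The arm moves only by the shell command python3 -m jog 'ROWS' [FORCE]. ROWS is JSON, a list of rows, each a list of 3 entries, a list of its own where there are three numbers: the shift along the world's x, y, z in m, then the turn about the world's z in rad, then the finger opening in m, from 0 to 0.094. In form: [[[x, y, z], spin, gripper], ...]. A call has 1 to 20 rows; each row is the pose to reach, as a shift and turn from the pose commanded when the call began; what a row does not reach only later rows make up. A row lasts 1/8 s, in which the tool goes at most 62.5 mm and 10.7 degrees, less where a joint would pass 70% of its speed; a pose out of reach is approached as far as the arm can. A call with a gripper value outside its range is refused whole. The fingers move at their own pace and stop on an object; FORCE is the grip in N (left out, the last holds). Time passes only in rows, so rows that repeat a pose let the fingers close. It gives the time, the measured TCP pose, the force, the opening and the grip force at its end, in the units of the state.
- get_obs(): the state, without advancing time (a new reading comes with each control period).
- optics.grab_frame(name): name is "scene" or "top" or "wrist"; returns the picture (384x512x3 uint8, red, green, blue); there is no depth.
- optics.get_calibration(name): a dict with "K" (3x3 intrinsics, pixels), "R" (3x3) and "t" (3): a world point X has camera coordinates R X + t. Camera axes: x right, y down, z forward; pixel columns grow to the right and rows downward; lengths in m; the calibration is good to about 2 mm. A picture is of the moment at which its call begins: read the wrist's pose just before it. get_calibration takes no time and is no camera call; for the wrist camera it gives the pose at the moment of the call.
- job.close_job(): hands the job in; it is judged then, once.
The state is a dict: "clock": time; "joint_positions": joint angles; "qvel": joint speeds; "joint_efforts": joint torques, N m; "ee_pos": TCP position; "ee_rot": TCP orientation; "force": force on the tool from outside, world axes, zero at the start; "torque": the same for the moment, N m; "opening": finger opening in m; "grasp_force": force on a finger pad.
Only numpy, scipy, OpenCV 4.12 (cv2) and the standard library are available. Lean on these libraries where they do the work, as an engineer would, in place of code of your own. Each camera call takes 0.05 s, during which the arm holds its last target. There are 200 camera calls.

TASK

Hang the drying rail level on the notched stand by its sliding handle. Its weight is off-centre, so make small trial lifts out of the rest, sliding the handle along the rail between them, until the rail lifts well clear of the rest (5 cm or so) and hangs level there for a moment with no tipping; then carry it over, lower the handle's cross pin gently into both notches with the rail between the posts, and let go. Never let the rail tip steeply (more than about 15 degrees) or knock or press it hard against rest or stand (set it down slowly), and leave the other things where they are.

Things in the scene. Friction and masses are not known exactly. Their poses are not given: they have to be found in the camera images.
- rail: Drying rail: box-section aluminium tube 440 long, 24 wide, 20 high, with a grey 36 mm square stop 8 mm thick centred 204 mm either side of its middle. Origin: middle of the tube's underside; x along it, z up. A heavy inner tube is stuck inside it off-centre, so the balance point lies 10 to 70 mm from the middle, to a side not known. Weighs 0.5 to 0.62 kg without carriage and handle.
- carriage (a joint): Sliding carriage (grey sleeve 50 mm long, with two ears): its distance in m from the rail's middle along the rail's +x, -0.14 to 0.14. Slides stiffly (7 N) and stays. Dragged in the rest, it takes the rail along up to 8 mm from mid-rest, until a stop catches a saddle; ease the rail back off the stop before a trial lift, or tipping shifts the carriage. Carriage and handle weigh 0.11 kg.
- grip (a point): Gripping point of the handle, a white upright block 20 x 20 mm on the carriage. It swivels freely about a cross axis 55 mm above the rail's underside, so the rail can tip however firmly it is held. The point is on the block's axis, 66 mm above the swivel, 24 mm below the block's top, 121 mm above the rail's underside when upright. x along the rail, y across it, z up.
- pin (a point): Middle of the handle's steel cross pin: 10 mm round, 104 mm long, sticking out crosswise (along y) on both sides of the handle block, 20 mm above the swivel and 46 mm below the gripping point.
- rest: Fixed wooden rest in which the rail starts: plank with two U-shaped saddles 364 mm apart between centres, each 20 mm long, floor 40 mm above the table, cheeks 12 mm high and 30 apart. Origin: centre of its underside; x along the rail. A rail end that stays down in a trial lift bears on its saddle's outer edge, 192 mm from the middle.
- stand: Fixed stand: wooden foot 120 x 110 mm with two steel posts 76 mm apart between centres (60 mm clear between them), each topped by an upward V notch; the posts' tops are 164 mm above the table. The rail hangs between the posts along the stand's x. Origin: centre of its underside, y from post to post.
- notch (a point): Midway between the stand's two notches, at the height (150 mm) of the cross pin's centre when it is seated in both. The rail's underside then hangs 75 mm above the table.
- detergent: Bystander: large orange bottle, 90 mm across, 230 mm high. Origin: underside centre.
- softener: Bystander: white bottle, 72 mm across, 190 mm high. Origin: underside centre.
- spray_can: Bystander: blue can, 60 mm across, 170 mm high. Origin: underside centre.
- soap: Bystander: yellow bar of soap 55 x 30 x 22 mm lying between rest and stand. Origin: underside centre.
- cup: Bystander: white cup, 80 mm across, 85 mm high. Origin: underside centre.
- brush: Bystander: hand brush lying on the table. Origin: underside centre.
- powder_box: Bystander: cardboard box 100 x 60 x 130 mm. Origin: underside centre.
Not all that is in view belongs to the job. Leave any purple or red look-alike of the stand alone.

How it is judged:
By the outcome, as a careful person would: the job done as asked, in the order asked, and still so for the second after the job is handed in, with the robot touching nothing.
It also fails if it takes over 72 s, if anything falls off the work surface, if the arm or the gripper's body presses on something with over 40 N, if the wrist force passes 120 N, or if a joint passes its speed limit or range.

## Working session

There is one attempt and no reset: what is moved stays moved. The work goes in short steps, Python scripts to look and compute and a shell command to move; the robot and the scene stay as the last step left them, time stands still between calls to the robot, and variables do not carry over. Pictures are saved under pics/ and viewed, at most 14 in all, crops included, and the job is handed in when it is done.

```bash
mkdir -p pics; ls; python3 - <<'E'
from station import get_obs, optics, job, arm
import cv2,numpy as np
o=get_obs();print(o['clock'],o['ee_pos'],np.round(o['ee_rot'],3).tolist(),o['force'],arm.pinch_z)
for n in("scene","top"):
    im=optics.grab_frame(n);cv2.imwrite(f'pics/{n}0.png',im[:,:,::-1])
    c=optics.get_calibration(n);print(n,np.round(c['K'],1).tolist(),np.round(c['R'],3).tolist(),np.round(c['t'],3))
E
```

```text
pics
0.0 [0.14306914 0.55634125 0.20460048] [[-0.968, 0.249, -0.001], [0.249, 0.968, -0.002], [0.0, -0.002, -1.0]] [ 0.22831896  0.5469497  -0.34122975] 0.0188
scene [[477.6, 0.0, 257.6], [0.0, 477.6, 193.0], [0.0, 0.0, 1.0]] [[-0.434, 0.901, -0.01], [0.515, 0.239, -0.823], [-0.739, -0.363, -0.568]] [ 0.234 -0.204  1.962]
top [[480.2, 0.0, 265.3], [0.0, 480.2, 200.1], [0.0, 0.0, 1.0]] [[-0.016, -1.0, -0.017], [-0.986, 0.019, -0.167], [0.167, 0.014, -0.986]] [0.014 0.562 1.364]
```

View pics/scene0.png

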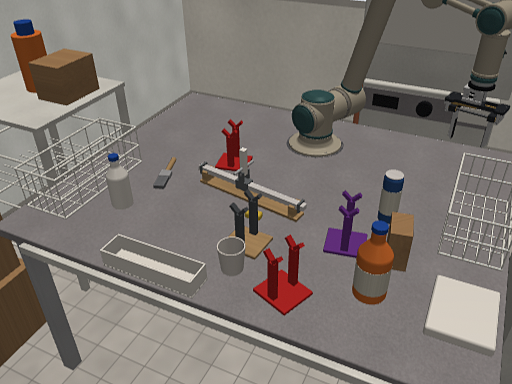

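View pics/top0.png

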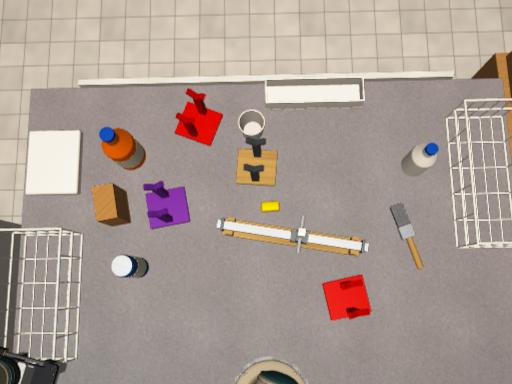

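The scene view shows the rail with its white handle at about (243,160) and the steel-and-wood stand at about (248,220). In the top view the rail runs from (222,225) to (365,247), the handle is at (301,233), and the stand foot is centred at (257,167) with posts at (256,146) and (254,173). The red and purple stands are look-alikes.

```bash
cat > h.py <<'E'
from station import get_obs, optics, job, arm
import cv2,numpy as np
def ray(n,uv,z,c=None):
    c=c or optics.get_calibration(n);R=np.array(c['R']);t=np.array(c['t']);C=-R.T@t
    d=R.T@np.linalg.inv(c['K'])@np.array([uv[0],uv[1],1.]);return C+d*(z-C[2])/d[2]
def pix(n,X,c=None):
    c=c or optics.get_calibration(n);p=np.array(c['K'])@(np.array(c['R'])@np.array(X)+np.array(c['t']));return p[:2]/p[2]
E
python3 - <<'E'
from h import *
im=cv2.imread('pics/top0.png');hsv=cv2.cvtColor(im,cv2.COLOR_BGR2HSV)
crop=im[100:270,200:390];cv2.imwrite('pics/c0.png',cv2.resize(crop,None,fx=3.5,fy=3.5,interpolation=cv2.INTER_CUBIC))
m=cv2.inRange(hsv,(8,90,60),(25,220,255))
n,l,s,c=cv2.connectedComponentsWithStats(m)
for i in range(1,n):
    if s[i,4]>60: 
        r=cv2.minAreaRect(np.argwhere(l==i)[:,::-1].astype(np.float32));print('wood',s[i],r)
m=cv2.inRange(hsv,(0,0,190),(180,50,255));m[:210]=0;m[262:]=0;m[:,:215]=0;m[:,375:]=0
n,l,s,c=cv2.connectedComponentsWithStats(m)
for i in range(1,n):
    if s[i,4]>15:
        r=cv2.minAreaRect(np.argwhere(l==i)[:,::-1].astype(np.float32));print('white',s[i],r)
m=cv2.inRange(hsv,(0,0,0),(180,255,60));m[:130]=0;m[190:]=0;m[:,:235]=0;m[:,280:]=0
n,l,s,c=cv2.connectedComponentsWithStats(m)
for i in range(1,n):
    if s[i,4]>15:print('dark',s[i],c[i])
E
```

```text
wood [472  52  40  46 877] ((491.5, 74.5), (45.0, 39.0), 90.0)
wood [506 110   6  52 162] ((508.5, 135.5), (51.0, 5.0), 90.0)
wood [104 129  33  33  76] ((122.93999481201172, 148.0800018310547), (24.40000343322754, 32.20000457763672), 36.869895935058594)
wood [ 236  148   41   38 1146] ((256.2854309082031, 166.7190399169922), (39.246212005615234, 35.18855285644531), 3.814074993133545)
wood [  92  183   38   43 1289] ((110.45966339111328, 204.23104858398438), (42.42536926269531, 33.475494384765625), 81.46923065185547)
wood [225 217  67  14 172] ((258.1756591796875, 223.44595336914062), (66.91038513183594, 3.7811765670776367), 9.462321281433105)
wood [223 229  74  17 409] ((259.5284118652344, 237.32028198242188), (74.4461441040039, 5.666640758514404), 8.972626686096191)
wood [309 231  52  11 138] ((334.6040344238281, 235.32366943359375), (51.92753219604492, 3.8014299869537354), 8.746162414550781)
wood [406 237  17  32 214] ((414.4827880859375, 252.70687866210938), (33.239463806152344, 6.685031890869141), 68.19859313964844)
wood [301 243  59  13 318] ((329.8499755859375, 248.4500274658203), (58.69391632080078, 5.614652633666992), 8.972625732421875)
white [298 216   8  20  70] ((301.5, 225.5), (19.0, 7.0), 90.0)
white [217 219   4   9  29] ((218.5, 223.0), (8.0, 3.0), 90.0)
white [223 221  68  18 568] ((256.81622314453125, 229.49729919433594), (67.58378601074219, 8.421978950500488), 8.972626686096191)
white [308 234  54  16 452] ((334.31500244140625, 241.70230102539062), (53.44810104370117, 8.439173698425293), 8.746162414550781)
white [365 243   4   9  27] ((366.5, 247.0), (8.0, 3.0), 90.0)
dark [247 141  18  16 105] [256.06666667 148.54285714]
dark [246 169  17  12  83] [254.34939759 174.6746988 ]
```

View pics/c0.png

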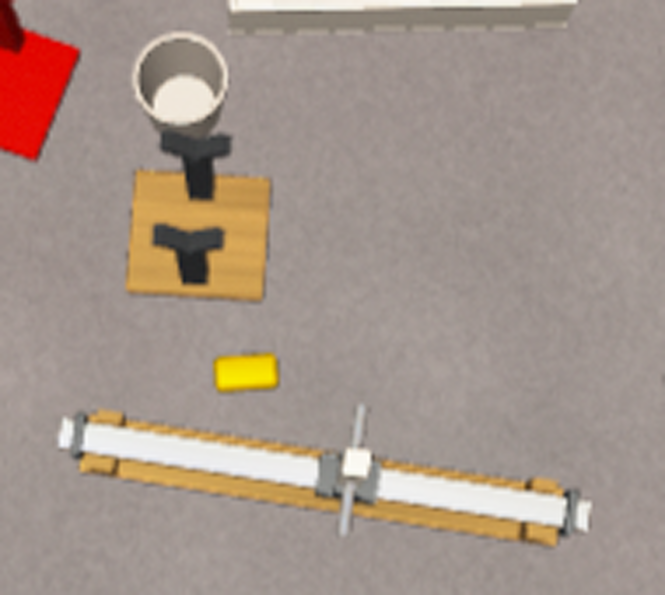

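The crop gives the handle top at px (302,232), rail ends at (217.7,223.4) and (368.6,247.1), and notch tops near (256,142) and (253.7,167.7). The yellow soap is at (270,206).

```bash
python3 - <<'E'
from h import *
f=lambda u,v:(200+u/3.5-.35,100+v/3.5-.35)
a=ray('top',f(62,432),.06);b=ray('top',f(590,515),.06)
d=a-b;print('rail ends',a,b,np.linalg.norm(d),'mid',(a+b)/2,'ang from y deg',np.degrees(np.arctan2(d[0],d[1])))
h=ray('top',f(357,463),.185);u=d/np.linalg.norm(d);print('handle top',h,'along',(h-(a+b)/2)@u,'perp',np.cross(u,h-(a+b)/2)[2])
for z in(0.015,.02,.025):
    P=np.array([ray('top',f(*p),z) for p in((135,170),(271,178),(263,299),(128,291))]);s=[np.linalg.norm(P[i]-P[(i+1)%4]) for i in range(4)]
    x=P[0]+P[3]-P[1]-P[2];print(z,s,P.mean(0),np.degrees(np.arctan2(x[0],x[1])))
n1=ray('top',f(196,147),.157);n2=ray('top',f(188,238),.157);print('notch',n1,n2,np.linalg.norm(n1-n2),(n1+n2)/2)
o=get_obs();print(o['ee_pos'],np.degrees(np.arctan2(o['ee_rot'][0][1],o['ee_rot'][1][1])))
for p,z,nm in(((247,372),.022,'soap'),):print(nm,ray('top',f(*p),z))
# purple stand tops
for p in((157,188),(160,215),(186,125),(199,100)):print(ray('top',p,.16))
print(pix('scene',[*h[:2],.185]),pix('scene',[*((n1+n2)/2)[:2],.15]))
im=cv2.imread('pics/scene0.png');cv2.imwrite('pics/c1.png',cv2.resize(im[130:270,190:320],None,fx=4,fy=4,interpolation=cv2.INTER_CUBIC))
E
```

```text
rail ends [0.49547113 0.14330868 0.06      ] [ 0.41946624 -0.28805511  0.06      ] 0.43800852556097425 mid [ 0.45746868 -0.07237321  0.06      ] ang from y deg 9.992762867058781
handle top [ 0.45277929 -0.09192299  0.185     ] along -0.020066919381123597 perp 0.0012259006305709577
0.015 [np.float64(0.1193313894130776), np.float64(0.10806891969675225), np.float64(0.11701033430134761), np.float64(0.1082722881236058)] [0.67198497 0.02906066 0.015     ] 4.630353201445497
0.02 [np.float64(0.11891226073608926), np.float64(0.10768934829011029), np.float64(0.11659935788641691), np.float64(0.10789200242426938)] [0.67077058 0.02890283 0.02      ] 4.630353201445437
0.025 [np.float64(0.11849313205910092), np.float64(0.10730977688346854), np.float64(0.11618838147148623), np.float64(0.10751171672493284)] [0.66955619 0.02874499 0.025     ] 4.63035320144543
notch [0.7081907 0.0261716 0.157    ] [0.63456082 0.03338678 0.157     ] 0.07398255480025373 [0.67137576 0.02977919 0.157     ]
[0.14309969 0.55640171 0.20471281] 14.426245308828442
soap [ 0.54874682 -0.01035094  0.022     ]
[0.58231836 0.29644214 0.16      ]
[0.50795029 0.28672053 0.16      ]
[0.75939261 0.21929804 0.16      ]
[0.83172761 0.18354521 0.16      ]
[242.90554257 148.44408127] [246.15117381 201.84833311]
```

View pics/c1.png

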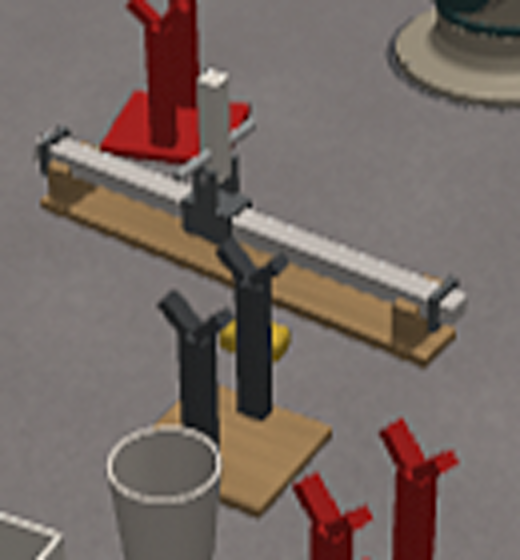

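Handle at (0.453,-0.092), rail at 10° from y; stand at (0.671,0.029), about 4.6°. Sizes agree with those given. I'll hover above the handle.

```bash
python3 -m jog '[[[0,0,0.05],0,0.094],[[0.02,-0.03,0.1],0.02,0.094],[[0.31,-0.648,0.1],0.077,0.094],[[0.31,-0.648,0.1],0.077,0.094],[[0.31,-0.648,0.1],0.077,0.094],[[0.31,-0.648,0.1],0.077,0.094],[[0.31,-0.648,0.1],0.077,0.094],[[0.31,-0.648,0.1],0.077,0.094],[[0.31,-0.648,0.1],0.077,0.094],[[0.31,-0.648,0.1],0.077,0.094],[[0.31,-0.648,0.1],0.077,0.094],[[0.31,-0.648,0.1],0.077,0.094],[[0.31,-0.648,0.1],0.077,0.094],[[0.31,-0.648,0.1],0.077,0.094],[[0.31,-0.648,0.1],0.077,0.094],[[0.31,-0.648,0.1],0.077,0.094]]' 30
python3 - <<'E'
from h import *
c=optics.get_calibration('wrist');im=optics.grab_frame('wrist');cv2.imwrite('pics/w0.png',im[:,:,::-1])
print(pix('wrist',[.453,-.092,.185],c),-np.array(c['R']).T@c['t'])
import pickle;pickle.dump(c,open('w0.pkl','wb'))
E
```

```text
clock: 2.1
ee_pos: [0.4526, -0.0898, 0.3056]
ee_rot: [[-0.985, 0.172, -0.0], [0.172, 0.985, 0.001], [0.0, 0.0, -1.0]]
force: [0.0, 0.6, -0.0]
opening: 0.0939
grasp_force: 0.0
[255.98269641 189.73067836] [ 0.38762497 -0.07875895  0.48540199]
```

View pics/w0.png

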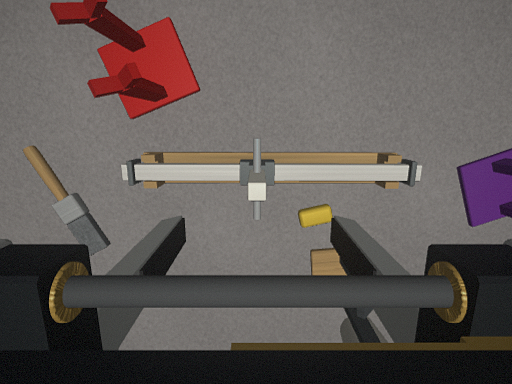

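The wrist view shows the handle top at (257,188), against a prediction of (256,190), and the rail is horizontal in the image. Descend and grip.

```bash
python3 -m jog '[[[0,-0.002,-0.05],0,0.094],[[0,-0.002,-0.1],0,0.094],[[0,-0.002,-0.14],0,0.07],[[0,-0.002,-0.16],0,0.05],[[0,-0.002,-0.16],0,0.03],[[0,-0.002,-0.16],0,0.01],[[0,-0.002,-0.16],0,0.01],[[0,-0.002,-0.16],0,0.01],[[0,-0.002,-0.16],0,0.01]]' 35
python3 - <<'E'
from h import *
o=get_obs();print(o['force'],o['torque'])
im=optics.grab_frame('scene');cv2.imwrite('pics/s1.png',im[:,:,::-1])
im=optics.grab_frame('wrist');cv2.imwrite('pics/w1.png',im[:,:,::-1])
im=optics.grab_frame('top');cv2.imwrite('pics/t1.png',im[:,:,::-1])
E
```

```text
clock: 3.28
ee_pos: [0.4535, -0.0932, 0.1459]
ee_rot: [[-0.985, 0.174, 0.001], [0.174, 0.985, -0.0], [-0.001, -0.0, -1.0]]
force: [-1.0, -0.3, 0.4]
opening: 0.0275
grasp_force: 0.0
[-1.03751614 -0.25361662  0.4345635 ] [-0.03227525 -0.00582817  0.03975792]
```

View pics/w1.png

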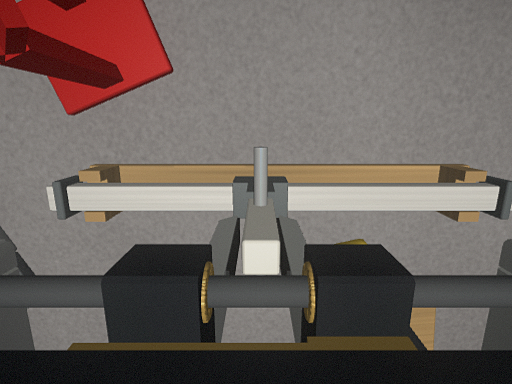

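The handle is between the pads and they are still closing. Finish the close, then do a small trial lift of 10 mm.

```bash
python3 -m jog '[[[0,0,0],0,0.01],[[0,0,0],0,0.01],[[0,0,0],0,0.01],[[0,0,0.003],0,0.01],[[0,0,0.006],0,0.01],[[0,0,0.01],0,0.01],[[0,0,0.01],0,0.01],[[0,0,0.01],0,0.01],[[0,0,0.01],0,0.01]]' 35
cat >> h.py <<'E'
def tilt(name):
    "slope of rail in wrist view: fit of white tube pixels"
    c=optics.get_calibration('wrist');im=optics.grab_frame('wrist')[:,:,::-1];cv2.imwrite(f'pics/{name}.png',im)
    hsv=cv2.cvtColor(np.ascontiguousarray(im),cv2.COLOR_BGR2HSV);m=cv2.inRange(hsv,(0,0,165),(180,40,255));m[:150]=0;m[245:]=0;m[:,225:300]=0
    out={}
    for nm,lo,hi in(('L',70,225),('R',300,470)):
        pts=[(u,np.flatnonzero(m[:,u]).mean(),len(np.flatnonzero(m[:,u]))) for u in range(lo,hi) if 8<m[:,u].astype(bool).sum()<60]
        p=np.array(pts);k=np.polyfit(p[:,0],p[:,1],1);w=np.polyfit(p[:,0],p[:,2],1)
        out[nm]=(np.round(k[0],4),np.round(np.polyval(k,100 if nm=='L' else 412),1),np.round(np.polyval(w,100 if nm=='L' else 412),1))
    o=get_obs();print(out,'F',np.round(o['force'],2),'T',np.round(o['torque'],2),np.round(o['ee_pos'],4),o['opening'],o['clock'])
E
python3 - <<'E'
from h import *
tilt('w2')
cv2.imwrite('pics/s2.png',optics.grab_frame('scene')[:,:,::-1])
E
```

```text
clock: 4.55
ee_pos: [0.4531, -0.0932, 0.1554]
ee_rot: [[-0.985, 0.174, -0.0], [0.174, 0.985, -0.0], [0.0, -0.0, -1.0]]
force: [-1.1, -0.2, -4.7]
opening: 0.02
grasp_force: 35.0
{'L': (np.float64(-0.0143), np.float64(200.1), np.float64(24.1)), 'R': (np.float64(-0.0135), np.float64(195.9), np.float64(23.1))} F [-1.02  0.36 -5.42] T [-0.03  0.12  0.06] [ 0.4531 -0.0932  0.1554] 0.01988264252348231 4.6
```

View pics/w2.png

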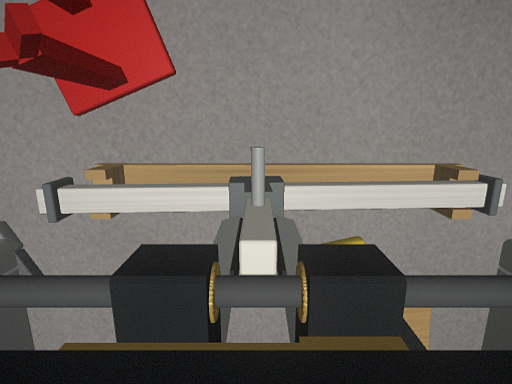

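In the trial lift the left (-y) end rose, with its tube centre at about (38,200), and the right end stayed down. So the balance point is toward +y, roughly +30 mm from the force. Lower, drag 58 mm, ease back 8 mm, and re-lift.

```bash
python3 -m jog '[[[0,0,-0.004],0,0.01],[[0,0,-0.007],0,0.01],[[0,0,-0.009],0,0.01],[[0,0,-0.0097],0,0.01],[[0,0,-0.0097],0,0.01],[[0.0010,0.006,-0.0097],0,0.01],[[0.0022,0.0125,-0.0097],0,0.01],[[0.0034,0.019,-0.0097],0,0.01],[[0.0045,0.0255,-0.0097],0,0.01],[[0.0056,0.032,-0.0097],0,0.01],[[0.0067,0.038,-0.0097],0,0.01],[[0.0078,0.044,-0.0097],0,0.01],[[0.0089,0.0505,-0.0097],0,0.01],[[0.0101,0.0571,-0.0097],0,0.01],[[0.0101,0.0571,-0.0097],0,0.01],[[0.0096,0.0545,-0.0097],0,0.01],[[0.0091,0.0518,-0.0097],0,0.01],[[0.0087,0.0492,-0.0097],0,0.01],[[0.0087,0.0492,-0.0097],0,0.01]]'
python3 -c "
from h import *
tilt('w3')"
python3 -m jog '[[[0,0,0.003],0,0.01],[[0,0,0.006],0,0.01],[[0,0,0.01],0,0.01],[[0,0,0.01],0,0.01],[[0,0,0.01],0,0.01],[[0,0,0.01],0,0.01]]'
python3 -c "
from h import *
tilt('w4')"
```

```text
clock: 7.02
ee_pos: [0.4618, -0.0439, 0.1457]
ee_rot: [[-0.985, 0.174, -0.0], [0.174, 0.985, 0.0], [0.0, 0.0, -1.0]]
force: [0.2, -0.1, -5.1]
opening: 0.0198
grasp_force: 35.0
{'L': (np.float64(0.0), np.float64(198.0), np.float64(23.0)), 'R': (np.float64(-0.0044), np.float64(198.2), np.float64(22.7))} F [-0.29 -0.33 -5.81] T [0.03 0.01 0.01] [ 0.4618 -0.0439  0.1457] 0.019877590691116873 7.075
clock: 7.82
ee_pos: [0.462, -0.0439, 0.1557]
ee_rot: [[-0.985, 0.174, 0.0], [0.174, 0.985, 0.0], [0.0, 0.0, -1.0]]
force: [-1.2, -0.0, -6.2]
opening: 0.0197
grasp_force: 35.0
{'L': (np.float64(-0.0149), np.float64(200.3), np.float64(24.4)), 'R': (np.float64(-0.0184), np.float64(195.6), np.float64(22.0))} F [-0.29  0.26 -5.72] T [-0.03 -0.02 -0.05] [ 0.462  -0.0439  0.1557] 0.019963186654329446 7.875
```

View pics/w4.png

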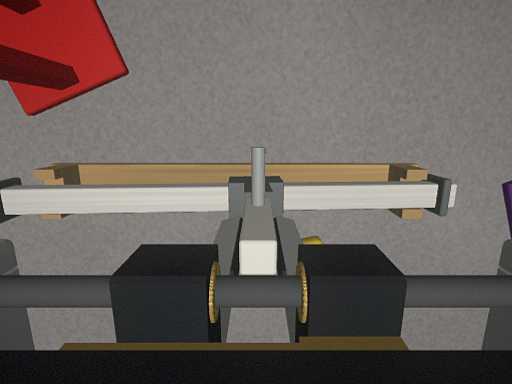

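The left end is still up, at about (5,200), and the right stop at (446,195) shows the rail roughly centred. The two forces together suggest a balance point near +45 mm. Slide another 15 mm and lift.

```bash
python3 -m jog '[[[0,0,-0.004],0,0.01],[[0,0,-0.007],0,0.01],[[0,0,-0.009],0,0.01],[[0,0,-0.0105],0,0.01],[[0,0,-0.0105],0,0.01],[[0.0010,0.006,-0.0105],0,0.01],[[0.0021,0.012,-0.0105],0,0.01],[[0.0031,0.018,-0.0105],0,0.01],[[0.004,0.0227,-0.0105],0,0.01],[[0.004,0.0227,-0.0105],0,0.01],[[0.0035,0.02,-0.0105],0,0.01],[[0.003,0.0174,-0.0105],0,0.01],[[0.0026,0.0148,-0.0105],0,0.01],[[0.0026,0.0148,-0.0105],0,0.01]]'
python3 -c "
from h import *
tilt('w5')"
python3 -m jog '[[[0,0,0.003],0,0.01],[[0,0,0.006],0,0.01],[[0,0,0.009],0,0.01],[[0,0,0.012],0,0.01],[[0,0,0.012],0,0.01],[[0,0,0.012],0,0.01],[[0,0,0.012],0,0.01]]'
python3 -c "
from h import *
tilt('w6');tilt('w6b');tilt('w6c')"
```

```text
clock: 9.62
ee_pos: [0.4651, -0.0285, 0.1456]
ee_rot: [[-0.985, 0.174, 0.001], [0.175, 0.985, 0.002], [-0.001, 0.002, -1.0]]
force: [0.3, 4.5, 0.4]
opening: 0.0199
grasp_force: 35.0
{'L': (np.float64(0.0), np.float64(198.0), np.float64(23.0)), 'R': (np.float64(-0.0062), np.float64(198.0), np.float64(22.4))} F [0.86 4.28 2.09] T [ 0.96 -0.26  0.03] [ 0.4651 -0.0285  0.1456] 0.02010531921685324 9.675
clock: 10.55
ee_pos: [0.4645, -0.0291, 0.1572]
ee_rot: [[-0.985, 0.174, -0.0], [0.174, 0.985, 0.0], [0.0, 0.0, -1.0]]
force: [-0.3, 0.4, -6.6]
opening: 0.0196
grasp_force: 35.0
{'L': (np.float64(0.0027), np.float64(198.3), np.float64(23.6)), 'R': (np.float64(-0.0026), np.float64(197.8), np.float64(21.8))} F [ 0.04  0.1  -6.23] T [0.01 0.04 0.  ] [ 0.4645 -0.0291  0.1572] 0.019782849938644518 10.6
{'L': (np.float64(0.0031), np.float64(198.3), np.float64(23.5)), 'R': (np.float64(-0.0025), np.float64(197.8), np.float64(21.8))} F [ 0.04 -1.05 -6.05] T [0.04 0.01 0.04] [ 0.4645 -0.0291  0.1572] 0.019869869475856672 10.65
{'L': (np.float64(0.003), np.float64(198.3), np.float64(23.5)), 'R': (np.float64(-0.0025), np.float64(197.8), np.float64(21.8))} F [-0.59 -0.1  -5.88] T [ 0.01 -0.04  0.06] [ 0.4645 -0.0291  0.1572] 0.019646393846606887 10.7
```

The rail now hangs almost level: the left/right tube rows differ by 0.5 px, about 0.4°, against 4.7 px when it tipped 3.5°. Lift it well clear and check.

```bash
python3 -m jog '[[[0,0,0.006],0,0.01],[[0,0,0.012],0,0.01],[[0,0,0.02],0,0.01],[[0,0,0.028],0,0.01],[[0,0,0.036],0,0.01],[[0,0,0.043],0,0.01],[[0,0,0.05],0,0.01],[[0,0,0.055],0,0.01],[[0,0,0.055],0,0.01],[[0,0,0.055],0,0.01],[[0,0,0.055],0,0.01],[[0,0,0.055],0,0.01]]'
python3 -c "
from h import *
tilt('w7');tilt('w7b')
cv2.imwrite('pics/s7.png',cv2.resize(optics.grab_frame('scene')[100:260,160:340,::-1],None,fx=4,fy=3.7))"
```

```text
clock: 12.2
ee_pos: [0.4644, -0.0291, 0.2121]
ee_rot: [[-0.985, 0.174, -0.0], [0.174, 0.985, 0.0], [0.001, 0.0, -1.0]]
force: [-0.3, 0.9, -6.5]
opening: 0.0198
grasp_force: 35.0
{'L': (np.float64(0.0029), np.float64(198.3), np.float64(23.5)), 'R': (np.float64(-0.0025), np.float64(197.8), np.float64(21.8))} F [ 0.34 -0.13 -5.58] T [ 0.04 -0.02  0.05] [ 0.4645 -0.0291  0.2121] 0.01990718064726446 12.25
{'L': (np.float64(0.0031), np.float64(198.3), np.float64(23.5)), 'R': (np.float64(-0.0026), np.float64(197.8), np.float64(21.8))} F [ 0.29  0.39 -6.47] T [ 0.02 -0.04 -0.07] [ 0.4645 -0.0291  0.2122] 0.019767980936785567 12.3
```

View pics/s7.png

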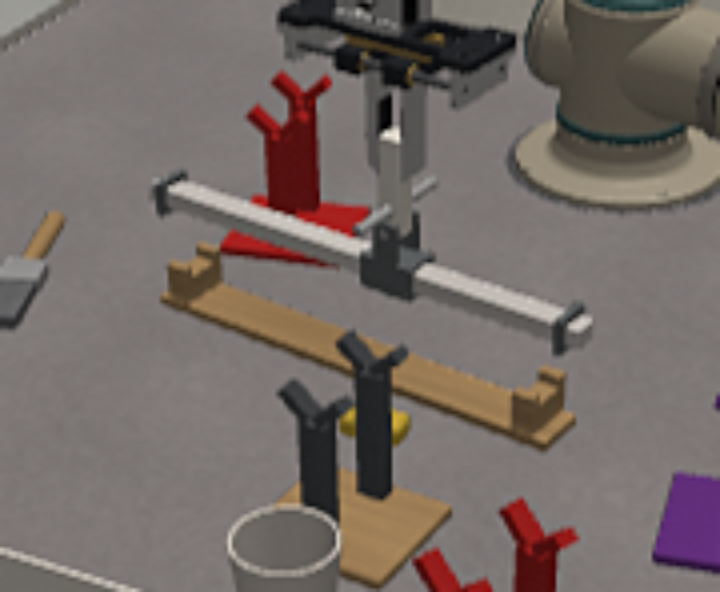

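The scene view shows the rail hanging level, about 65 mm clear of both saddles. Now raise it above the posts, then carry it over the stand smoothly.

```bash
python3 -m jog '[[[0,0,0.005],0,0.01],[[0,0,0.015],0,0.01],[[0,0,0.03],0,0.01],[[0,0,0.045],0,0.01],[[0,0,0.06],0,0.01],[[0,0,0.073],0,0.01],[[0,0,0.082],0,0.01],[[0,0,0.085],0,0.01],[[0,0,0.085],0,0.01]]'
python3 -m jog '[[[0.003,0.001,0],0.002,0.01],[[0.010,0.003,0],0.005,0.01],[[0.020,0.006,0],0.010,0.01],[[0.033,0.009,0],0.015,0.01],[[0.047,0.013,0],0.021,0.01],[[0.061,0.017,0],0.028,0.01],[[0.075,0.021,0],0.034,0.01],[[0.089,0.025,0],0.04,0.01],[[0.103,0.029,0],0.047,0.01],[[0.117,0.033,0],0.053,0.01],[[0.131,0.037,0],0.06,0.01],[[0.145,0.041,0],0.066,0.01],[[0.159,0.045,0],0.072,0.01],[[0.173,0.049,0],0.079,0.01],[[0.186,0.052,0],0.085,0.01],[[0.196,0.055,0],0.089,0.01],[[0.203,0.057,0],0.092,0.01],[[0.206,0.058,0],0.094,0.01],[[0.206,0.058,0],0.094,0.01],[[0.206,0.058,0],0.094,0.01]]'
python3 -c "
from h import *
import pickle
tilt('w8');pickle.dump(optics.get_calibration('wrist'),open('w8.pkl','wb'))
for i in(-1,1):print(pix('wrist',[.671+.038*i,.029-.003*i,.157]),pix('wrist',[.671+.049*i,.029-.004*i,.264]))"
```

```text
clock: 13.48
ee_pos: [0.4645, -0.0291, 0.2971]
ee_rot: [[-0.985, 0.174, -0.0], [0.174, 0.985, 0.0], [0.0, 0.0, -1.0]]
force: [0.5, -0.2, -6.2]
opening: 0.0198
grasp_force: 35.0
clock: 15.98
ee_pos: [0.6702, 0.0288, 0.2975]
ee_rot: [[-0.997, 0.081, -0.0], [0.081, 0.997, -0.0], [0.0, -0.0, -1.0]]
force: [-1.3, -0.0, -5.1]
opening: 0.0198
grasp_force: 35.0
{'L': (np.float64(0.004), np.float64(197.2), np.float64(23.5)), 'R': (np.float64(-0.0004), np.float64(198.4), np.float64(22.9))} F [-0.19 -1.11 -6.6 ] T [-0.03  0.05 -0.03] [0.6702 0.0288 0.2975] 0.01986471690233125 16.025
[258.25328837 151.51562618] [258.61223476 149.46254353]
[258.30557352 218.55199489] [258.34567915 273.65339837]
```

View pics/w8.png

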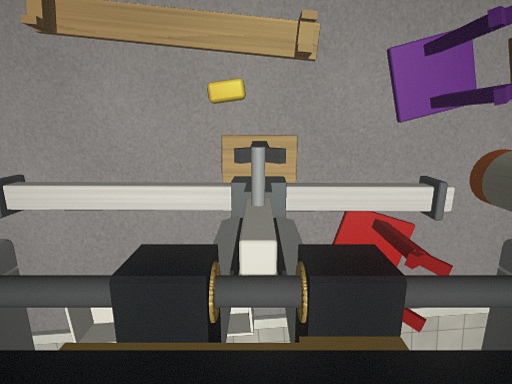

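The wrist view shows the near post's V at (260,153), against a prediction of (258,152), with the pin tip at (258,143). The foot is square to the rail, its edges at 222–298. So alignment is within about 1 mm. Descend to just above seating.

```bash
python3 -m jog '[[[0,0.001,-0.006],0,0.01],[[0,0.001,-0.016],0,0.01],[[0,0.001,-0.028],0,0.01],[[0,0.001,-0.04],0,0.01],[[0,0.001,-0.052],0,0.01],[[0,0.001,-0.064],0,0.01],[[0,0.001,-0.076],0,0.01],[[0,0.001,-0.086],0,0.01],[[0,0.001,-0.094],0,0.01],[[0,0.001,-0.1],0,0.01],[[0,0.001,-0.104],0,0.01],[[0,0.001,-0.106],0,0.01],[[0,0.001,-0.106],0,0.01],[[0,0.001,-0.106],0,0.01]]'
python3 -c "
from h import *
tilt('w9')
cv2.imwrite('pics/s9.png',cv2.resize(optics.grab_frame('scene')[130:280,170:340,::-1],None,fx=4,fy=4))"
```

```text
clock: 17.77
ee_pos: [0.6708, 0.0299, 0.1916]
ee_rot: [[-0.997, 0.081, 0.001], [0.081, 0.997, 0.0], [-0.001, 0.0, -1.0]]
force: [0.0, -0.7, -6.6]
opening: 0.0199
grasp_force: 35.0
{'L': (np.float64(0.005), np.float64(197.2), np.float64(23.4)), 'R': (np.float64(0.0005), np.float64(198.4), np.float64(22.9))} F [ 0.1   0.2  -5.21] T [0.03 0.03 0.02] [0.6707 0.0299 0.1916] 0.019800004653089686 17.825
```

View pics/s9.png

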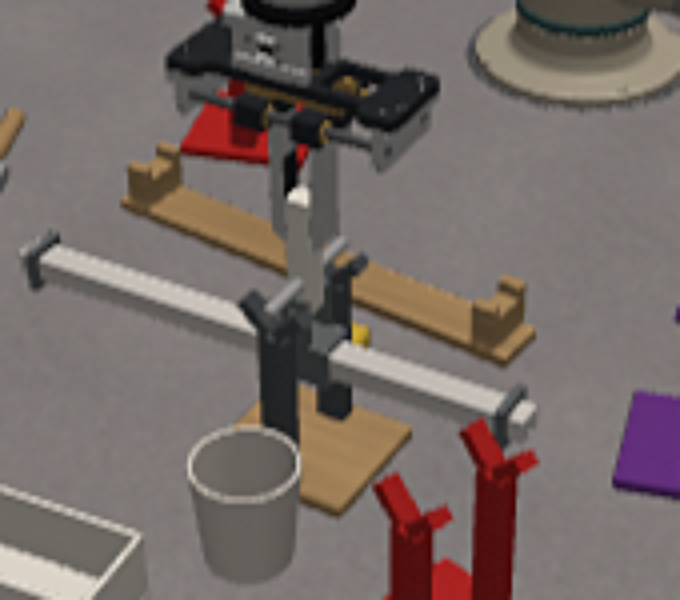

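The pin sits above both V notches and the rail is between the posts. Lower slowly to contact.

```bash
python3 -m jog '[[[0,0,-0.0015],0,0.01],[[0,0,-0.003],0,0.01],[[0,0,-0.0045],0,0.01],[[0,0,-0.006],0,0.01],[[0,0,-0.007],0,0.01],[[0,0,-0.008],0,0.01],[[0,0,-0.009],0,0.01],[[0,0,-0.009],0,0.01]]'
python3 -m jog '[[[0,0,-0.0005],0,0.01],[[0,0,-0.001],0,0.01],[[0,0,-0.0015],0,0.01],[[0,0,-0.0015],0,0.01]]'
```

```text
clock: 18.88
ee_pos: [0.6705, 0.0299, 0.1822]
ee_rot: [[-0.997, 0.081, -0.0], [0.081, 0.997, 0.0], [0.0, 0.0, -1.0]]
force: [-0.3, 0.2, -5.8]
opening: 0.0196
grasp_force: 35.0
clock: 19.38
ee_pos: [0.6707, 0.0303, 0.1812]
ee_rot: [[-0.997, 0.081, 0.001], [0.081, 0.997, 0.001], [-0.001, 0.001, -1.0]]
force: [0.8, 0.9, -3.3]
opening: 0.0194
grasp_force: 35.0
```

```bash
python3 -m jog '[[[0,0.0002,-0.0004],0,0.01],[[0,0.0004,-0.0008],0,0.01],[[0,0.0004,-0.0008],0,0.01],[[0,0.0004,-0.0008],0,0.01]]'
python3 -c "
from h import *
tilt('w10')"
```

```text
clock: 19.88
ee_pos: [0.6708, 0.0304, 0.1809]
ee_rot: [[-0.997, 0.081, 0.001], [0.081, 0.997, 0.0], [-0.001, 0.0, -1.0]]
force: [-1.4, 0.7, 3.3]
opening: 0.0196
grasp_force: 35.0
{'L': (np.float64(0.0033), np.float64(197.1), np.float64(23.2)), 'R': (np.float64(0.0039), np.float64(198.7), np.float64(23.1))} F [-1.27  1.64  4.35] T [ 0.38  0.4  -0.11] [0.6708 0.0304 0.1808] 0.019666108725359253 19.925
```

It is seated at the expected height (0.181). Open gently, then withdraw straight up.

```bash
python3 -m jog '[[[0,0,0.0004],0,0.018],[[0,0,0.0004],0,0.021],[[0,0,0.0004],0,0.025],[[0,0,0.0004],0,0.035],[[0,0,0.0004],0,0.05],[[0,0,0.0004],0,0.06],[[0,0,0.0004],0,0.06],[[0,0,0.0004],0,0.06]]' 5
python3 -m jog '[[[0,0,0.005],0,0.06],[[0,0,0.015],0,0.06],[[0,0,0.03],0,0.06],[[0,0,0.05],0,0.06],[[0,0,0.08],0,0.06],[[0,0,0.11],0,0.06],[[0,0,0.14],0,0.06],[[0,0,0.15],0,0.06],[[0,0,0.15],0,0.06],[[0,0,0.15],0,0.06],[[0,0,0.15],0,0.06],[[0,0,0.15],0,0.06]]'
python3 -c "
from h import *
cv2.imwrite('pics/s11.png',cv2.resize(optics.grab_frame('scene')[130:280,150:340,::-1],None,fx=4,fy=4))"
```

```text
clock: 20.92
ee_pos: [0.6706, 0.0303, 0.1804]
ee_rot: [[-0.997, 0.081, 0.0], [0.081, 0.997, 0.0], [-0.0, 0.0, -1.0]]
force: [-0.5, 0.1, 0.5]
opening: 0.0598
grasp_force: 0.0
clock: 22.42
ee_pos: [0.6703, 0.0303, 0.3296]
ee_rot: [[-0.997, 0.081, -0.001], [0.081, 0.997, 0.0], [0.001, 0.0, -1.0]]
force: [-0.2, 0.4, 0.7]
opening: 0.06
grasp_force: 0.0
```

View pics/s11.png

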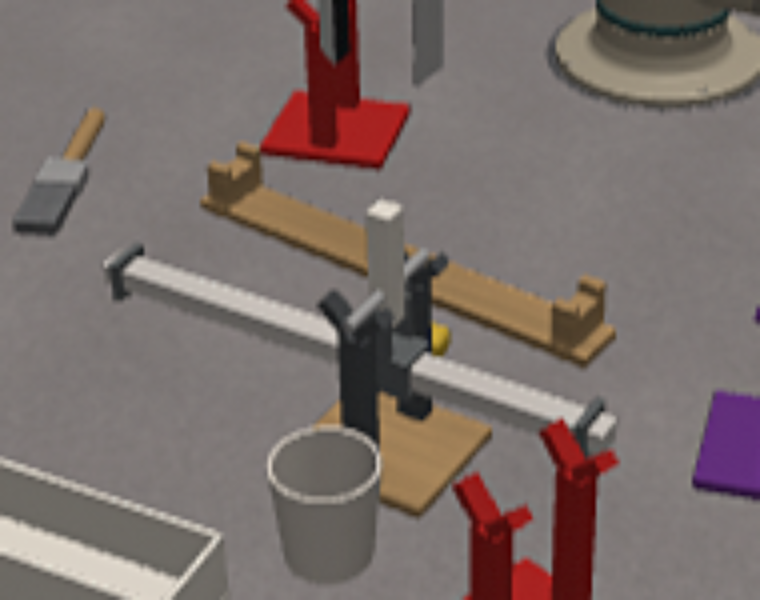

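The rail hangs level, its pin is seated in both notches, and the gripper is well clear of it.

```bash
python3 -c "
from station import job
print(job.close_job())"
```

```text
the job is handed in; nothing more can be done
None
```

The drying rail hangs level on the notched stand with its pin seated in both notches, the gripper clear and nothing else knocked; the job is handed in after about 22.5 s of the 72 s allowed.

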